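Hold the seed feeder's gate half open

ROBOT

A 7-joint arm with a two-finger parallel gripper is mounted at the origin on the work surface. World frame = base frame: x ahead of the robot, y to its left, z up, the work surface at z = 0. Lengths are in mm, angles in rad, forces in N, time in s.
With the tool pointing down it reaches from about 425 to 950 mm from the base axis. Payload 16.7 kg.
Tool frame: the origin (TCP) lies midway between the tips of the shut fingers; the grasp point (between the pads) lies 19 mm behind it (env.tcp_to_grasp is the distance from the TCP to the grasp point, in mm); z points along the fingers, y is the direction in which the jaws open and shut (so a half turn about z gives the same grasp; the last joint's range is limited). The gripper opens to 94 mm and grips with 3 to 60 N. Pads are 16 mm wide; open, the fingers measure 119 mm over their backs; the gripper's body (75 mm by 177 mm) begins 78 mm behind the grasp point.
Start: joints at [-1.484, 0.426, 0.074, 1.606, -0.034, 1.111, -0.067], TCP at [157.701, 656.281, 205.467] pointing down, gripper open.
Joint ranges: [-2.85, 2.85], [-0.5, 2.14], [-1.23, 1.37], [0.21, 2.46], [-1.02, 4.16], [0.16, 2.05], [-2.73, 2.73]. Speed limits (rad/s): [1.89, 1.89, 2.39, 2.39, 3.01, 3.01, 3.01].

INTERFACE

Orientations are given as a 3x3 rotation matrix whose columns are the frame's x, y, z axes.
In Python, from cell import env, snapshot, camera_info, workorder, boxes_of, tip_of gives the robot as it stands.
- The arm moves only by the tool carry_out, never from a script. Its argument "targets" is a list that holds one entry, the list of rows, each a list of 7 numbers: the shift along the tool's x, y, z in m, then the turn, a rotation vector about the tool's x, y, z in degrees, then the opening, from 0 (shut) to 1 (fully open). A call has 1 to 8 rows; each row shifts and turns the commanded pose from where the row before left it, along the tool's axes as they then stand; what a row does not reach is not made up. A row lasts 1/12 s, in which the tool goes at most 41.7 mm and 7.16 degrees, less where a joint would pass 70% of its speed; a pose out of reach is approached as far as the arm can. A call is refused whole if a number of a shift passes 0.0417 or a number of a turn 7.16, either way. A call with a gripper value outside its range is refused whole. The fingers move at their own pace and stop on an object; "newtons" is the grip in N (left out, the last holds). Time passes only in rows, so rows that do not move let the fingers close. It gives the time, the measured TCP pose, the force and the opening at its end, in the units of the state.
- env.sense(): the state, without advancing time (a new reading comes with each control period).
- snapshot(name): name is "side" or "top" or "wrist"; returns the picture (384x512x3 uint8, red, green, blue); there is no depth.
- camera_info(name): a dict with "fov_y" (degrees; the focal length in pixels is half the picture's height over the tangent of half this angle, whatever the lens; pixels are square), "cx", "cy" (the principal point, pixels), "distortion" ([k1, k2, p1, p2, k3] as OpenCV has them; the pictures are not rectified), "rvec" (rotation vector, rad) and "tvec" (3), from world to camera coordinates, as OpenCV has them. Camera axes: x right, y down, z forward; pixel columns grow to the right and rows downward; lengths in mm; the calibration is good to about 2 mm. A picture is of the moment at which its call begins: read the wrist's pose just before it. camera_info takes no time and is no camera call; for the wrist camera it gives the pose at the moment of the call.
- workorder.job_done(): hands the job in, once; it reports no verdict.
Trained networks look in the newest picture that a camera, given by its name, has taken for a name from the list of things; names that differ only in an ending like _2 or _b are one class to them, and where a whole thing is asked for, a point or a joint stands for the part that bears it (a point fixed in the world has none). Each returns a list of dicts, best first, with "score" (0 to 1); they miss things now and then, are a little off and sometimes report something else, mostly with a low value. They report only what shows in the picture. A call takes as long as a camera call.
- boxes_of(camera, target): "uv" ([column, row] in pixels, amid what is visible of it).
- tip_of(camera, target): "uv" ([column, row] in pixels: a listed point, or the origin of a listed thing).
The state is a dict: "t": time; "q": joint angles; "qvel": joint speeds; "tau": joint torques, N m; "position": TCP position; "tool_rot": TCP orientation; "ft_force": force on the tool from outside, world axes, zero at the start; "ft_torque": the same for the moment, N m; "width": opening from 0.0 (shut) to 1.0 (fully open).
Only numpy, scipy, OpenCV 4.12 (cv2) and the standard library are available. Lean on these libraries where they do the work, as an engineer would, in place of code of your own. Each camera call takes 0.05 s, during which the arm holds its last target.

TASK

The seed feeder on the decorating bench is empty and its gate needs its stop set. Lever its hinged cover open with the blade of the putty knife (not with your fingers) until it lies right back on its stop, and lay the knife flat on the bench again. Then slide the sprung gate by its tab to half travel, level with the two ribs, and finish while still holding it there with the gripper; leave the other things on the bench where they are.

Things in the scene. Friction and masses are not known exactly. Their poses are not given: they have to be found in the camera images.
- feeder: Seed feeder, a grey steel box fixed to the bench, 210 (X) x 120 (Y) x 88 mm (Z). Origin: centre of its underside; X its long side, Z up. Under the cover it has a recess, 194 (X) x 104 (Y) mm inside 8 mm walls, floor at 40 mm, rim at 88 mm, holding the gate. An outlet chute 35 mm high sticks out 25 mm at the +X end. Bench position and yaw differ every time.
- cover (a joint): Hinge of the cover, rad: 0 = shut flat on the rim, grows as it opens; 2.7 = right back on its stop, leaning out beyond the feeder's +Y side. The cover is an aluminium sheet 210 x 134 x 3 mm, 0.12 kg, hinge almost free: let go before upright (1.57) it falls shut, past 1.8 it falls back on to its stop by itself.
- ledge (a point): Middle of the outer top edge of the ledge along the feeder's -Y face, at X 0, Y -76, Z 73 mm in the feeder's frame, right below the cover's lip. Ledge 210 mm long, 16 mm deep. The 15 mm high gap between ledge and lip is where the blade goes in, along +Y, up to 16 mm deep to the wall; anywhere along the middle will do.
- lip (a point): Middle of the underside of the cover's free edge (the lip). Shut, it lies at X 0, Y -76 mm, Z 88 mm in the feeder's frame and overhangs the feeder's -Y wall by 16 mm; it moves with the cover, 138 mm from the hinge line.
- cover_hinge (a point): Middle of the cover's hinge line, at X 0, Y +62 mm, Z 88 mm in the feeder's frame; the line runs along the feeder's X.
- gate (a joint): Slide of the gate, m: 0 = closed, where its spring holds it; 0.050 = fully open, having moved along the feeder's +X; half travel is 0.025. The spring force rises from 2.5 N at closed to about 9 N at half travel and 15 N fully open, and shuts the gate when it is let go.
- tab (a point): Centre of the top of the gate's steel tab, the part to pinch or push: an upright block 14 (along X) x 30 mm (along Y), from 43 to 73 mm above the bench, top 15 mm below the rim. In the feeder's frame its centre lies at Y 0 and at X -25 mm closed, X 0 at half travel, X +25 mm fully open. Hidden while the cover is shut.
- half_mark (a point): Half-travel mark: midway between two small dark ribs (4 mm wide, tops at 51 mm) on the recess floor, at X 0, Y -46 and +46 mm in the feeder's frame. At half travel the middle of the tab is level with them. This point is at X 0, Y 0, Z 51 mm.
- knife: Putty knife lying flat on the bench, 195 mm long, about 0.11 kg. Origin: centre of the underside of its wooden handle, a bar 105 (X) x 26 (Y) x 22 mm (Z); +X points along the blade. The flat steel blade is 90 long, 45 wide and 3 mm thick, from X 52 to X 142 mm, its mid-plane 11 mm above the handle's underside. Balances near X +20 mm.
- knife_tip (a point): Middle of the blade's front edge, at X 142 mm, Z 11 mm in the knife's frame.
- tub: Bystander: open square white tub, 100 x 100 x 90 mm; origin under its centre.
- cup: Bystander: clear plastic cup, 90 mm across, 85 mm high; origin under its centre.
- jar: Bystander: closed grey jar, 72 mm across, 85 mm high; origin under its centre.
- brush: Bystander: flat paint brush with a slim handle and a thick dark bristle head, 200 mm long, lying on the bench (do not take it for the knife); origin at its underside, length along its X.
- disc: Bystander: white tub lid, a disc 110 mm across and 8 mm thick, lying flat; origin under its centre.
- glue: Bystander: closed white glue bottle, 60 mm across, 150 mm high; origin under its centre.
- stick: Bystander: flat wooden stirring stick 20 x 200 x 6 mm, long side along its Y; origin under its centre.

How it is judged (in metres and radians):
On the way, in this order (a step that is already met when the one before it is completed fails the run):
1. the knife lifts the cover (value of joint cover above 0.3 rad and contact force between knife and cover above 0.1 N), for 0.05 s.
2. the cover lies right back on its stop (value of joint cover above 2.4 rad), for 0.2 s.
3. the knife lies flat on the bench, let go (height (world z) of knife below 0.012 m and angle between knife's own z axis and vertical below 0.15 rad and linear speed of knife below 0.02 m/s and contact force between the fingers and knife below 0.05 N), for 0.2 s.
At the end, for the whole second after the job is handed in: The gate is held still at half travel (0.025 m, within 5 mm either way) by the gripper's fingers, which press on it with more than 3 N; the cover is open beyond 2.4 rad; the knife lies flat on the bench (underside within 12 mm of it), let go and at rest (all of step 3 and value of joint gate between 0.02 and 0.03 m and velocity of joint gate between -0.01 and 0.01 m/s and contact force between the fingers and gate above 3 N and value of joint cover above 2.4 rad and contact force between knife and gate below 0.05 N); the arm keeps its last pose, push and grip.
It fails at once if the fingers touch the cover before it is open (it is opened with the knife) (contact force between the fingers and cover above 1 N and value of joint cover below 2 rad).
It fails at once if a bystander is moved more than 30 mm (distance of any of tub, cup, jar, brush, disc, glue, stick from where it was at the start of the episode above 0.03 m).
It also fails if it takes over 64 s, if anything falls off the work surface, if the arm or the gripper's body presses on something with over 40 N, if the wrist force passes 120 N, or if a joint passes its speed limit or range.

## Working session

There is one attempt and no reset: what is moved stays moved. The work goes in short steps, Python scripts to look and compute and a tool call to move; the robot and the scene stay as the last step left them, time stands still between calls to the robot, and variables do not carry over. Pictures are saved under pics/ and viewed, and the job is handed in when it is done.

Besides the shell and the picture viewer there is one more tool, called after "Request:" as name([rows], argument=value, ...), one row to a line, values as JSON. carry_out: Moves the arm, as the interface text tells. Its arguments: {"type":"object","properties":{"targets":{"type":"array","items":{"type":"array","items":{"type":"array","items":{"type":"number"}}}},"newtons":{"type":"number"}},"required":["targets"]}

```bash
ls; mkdir -p pics; cat > h.py <<'E'
import numpy as np, cv2
from cell import env, snapshot, camera_info, workorder, boxes_of, tip_of
def cam(name):
    c=camera_info(name); f=192/np.tan(np.radians(c["fov_y"])/2)
    K=np.array([[f,0,c["cx"]],[0,f,c["cy"]],[0,0,1]]);R=cv2.Rodrigues(np.array(c["rvec"],float))[0]
    return K,np.array(c["distortion"],float),R,np.array(c["tvec"],float).reshape(3)
def ray(name,uv,C=None):
    K,d,R,t=C or cam(name)
    p=cv2.undistortPoints(np.array([[uv]],float),K,d)[0,0]
    return -R.T@t, R.T@np.array([p[0],p[1],1])
def onz(name,uv,z,C=None):
    o,v=ray(name,uv,C); return o+v*(z-o[2])/v[2]
def proj(name,P,C=None):
    K,d,R,t=C or cam(name)
    return cv2.projectPoints(np.atleast_2d(np.array(P,float)),cv2.Rodrigues(R)[0],t,K,d)[0][:,0]
def shot(name,fn):
    im=snapshot(name); cv2.imwrite("pics/"+fn,cv2.cvtColor(im,cv2.COLOR_RGB2BGR)); return im
E
python3 - <<'E'
from h import *
for n in["side","top","wrist"]:
    shot(n,n+"0.png")
    for t in["feeder","ledge","lip","cover_hinge","knife","knife_tip","tub","cup","jar","brush","disc","glue","stick"]:
        r=tip_of(n,t)[:2]; print(n,t,[(np.round(x["uv"]).tolist(),round(x["score"],2)) for x in r])
s=env.sense();print(s); print(camera_info("top"),env.tcp_to_grasp)
E
```

```text
pics
side feeder [([285.0, 222.0], 0.94)]
side ledge [([291.0, 184.0], 0.76), ([182.0, 245.0], 0.73)]
side lip [([298.0, 179.0], 0.61), ([292.0, 184.0], 0.52)]
side cover_hinge [([276.0, 211.0], 0.77)]
side knife [([301.0, 160.0], 0.98)]
side knife_tip [([343.0, 161.0], 0.96), ([183.0, 244.0], 0.67)]
side tub [([198.0, 201.0], 0.9)]
side cup [([209.0, 168.0], 0.86)]
side jar [([186.0, 244.0], 0.68), ([339.0, 188.0], 0.68)]
side brush [([228.0, 154.0], 0.8)]
side disc [([340.0, 187.0], 0.63)]
side glue [([301.0, 368.0], 0.95)]
side stick [([290.0, 184.0], 0.69), ([344.0, 251.0], 0.63)]
top feeder [([249.0, 211.0], 0.69)]
top ledge [([273.0, 214.0], 0.81)]
top lip [([273.0, 212.0], 0.85), ([230.0, 206.0], 0.52)]
top cover_hinge [([226.0, 204.0], 0.64)]
top knife [([356.0, 225.0], 0.64)]
top knife_tip [([363.0, 274.0], 0.67)]
top tub [([264.0, 129.0], 0.57)]
top cup [([322.0, 125.0], 0.88)]
top jar [([207.0, 130.0], 0.62), ([218.0, 264.0], 0.43)]
top brush [([361.0, 136.0], 0.77)]
top disc [([309.0, 261.0], 0.97)]
top glue [([118.0, 231.0], 0.75)]
top stick [([220.0, 263.0], 0.94)]
wris
[... 639 characters left out ...]
]), 'position': array([157.70999738, 656.27366677, 205.45847365]), 'tool_rot': array([[-9.72310842e-01,  2.33691305e-01, -3.71241372e-05],
       [ 2.33691307e-01,  9.72310840e-01, -5.22580134e-05],
       [ 2.38839577e-05, -5.94866211e-05, -9.99999998e-01]]), 'ft_force': array([ 0.2993292 , -0.19683841,  0.12453921]), 'ft_torque': array([-0.03984501,  0.04450546,  0.00840155]), 'width': 1.002537121580018}
{'fov_y': 46.5687428175447, 'cx': 248.21804879153962, 'cy': 194.63420511593284, 'distortion': array([-0.00177317,  0.        ,  0.        ,  0.        ,  0.        ]), 'rvec': array([ 2.14971865, -2.17546597,  0.1608636 ]), 'tvec': array([  71.91085937,  559.33948935, 1308.7789634 ])} 18.8
```

View pics/top0.png

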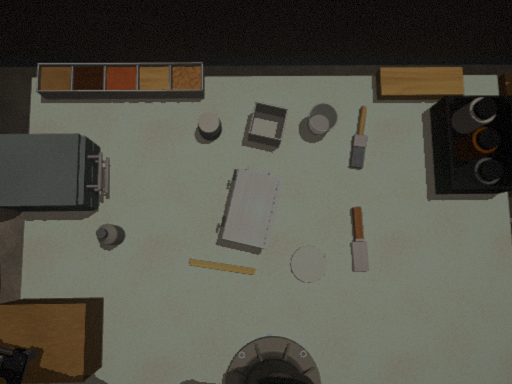

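View pics/side0.png

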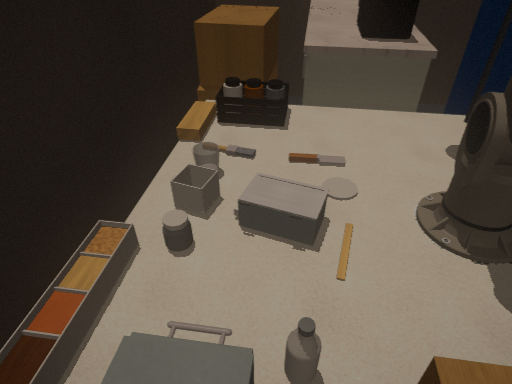

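```bash
python3 - <<'E'
from h import *
for n in["side","top"]:
    K,d,R,t=cam(n); print(n,(-R.T@t).round(),K[0,0].round(),R.round(2).tolist())
C=cam("top")
for k,uv,z in [("feeder",(249,211),0),("ledge",(273,214),73),("lip",(273,212),88),("hinge",(226,204),88),("knife",(356,225),0),("tip",(363,274),11),("tub",(264,129),0),("cup",(322,125),0),("jar",(207,130),0),("brush",(361,136),0),("disc",(309,261),0),("glue",(118,231),0),("stick",(220,263),0)]:
    print(k,onz("top",uv,z,C).round(1))
C=cam("side")
for k,uv,z in [("feeder",(285,222),0),("ledge",(291,184),73),("lip",(298,179),88),("hinge",(276,211),88),("knife",(301,160),0),("tip",(343,161),11)]:
    print(k,onz("side",uv,z,C).round(1))
E
```

```text
side [476. 795. 654.] 351.0 [[-0.99, -0.14, 0.0], [-0.09, 0.61, -0.79], [0.11, -0.78, -0.61]]
top [ 386.   91. 1369.] 446.0 [[-0.01, -1.0, 0.02], [-0.99, 0.01, -0.13], [0.13, -0.02, -0.99]]
feeder [514.   62.8   0. ]
ledge [497.6  -5.6  73. ]
lip [502.1  -4.6  88. ]
hinge [526.8 130.7  88. ]
knife [ 466.9 -266.3    0. ]
tip [ 318.5 -278.1   11. ]
tub [773.3  12.    0. ]
cup [ 784.9 -172.2    0. ]
jar [771.5 191.7   0. ]
brush [ 748.1 -294.8    0. ]
disc [ 359.2 -117.8    0. ]
glue [457.4 462.8   0. ]
stick [356.8 152.8   0. ]
feeder [506.1  65.    0. ]
ledge [499.4 -16.1  73. ]
lip [481.  -22.1  88. ]
hinge [527.8 125.5  88. ]
knife [ 477.7 -267.1    0. ]
tip [ 334.4 -263.9   11. ]
```

```bash
python3 - <<'E'
import cv2
a=cv2.imread("pics/top0.png");b=cv2.imread("pics/side0.png")
cv2.imwrite("pics/tz.png",cv2.resize(a[155:285,205:385],None,fx=4,fy=4,interpolation=cv2.INTER_CUBIC))
cv2.imwrite("pics/sz.png",cv2.resize(b[145:245,230:355],None,fx=6,fy=6,interpolation=cv2.INTER_CUBIC))
E
```

```text
(no output)
```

View pics/tz.png

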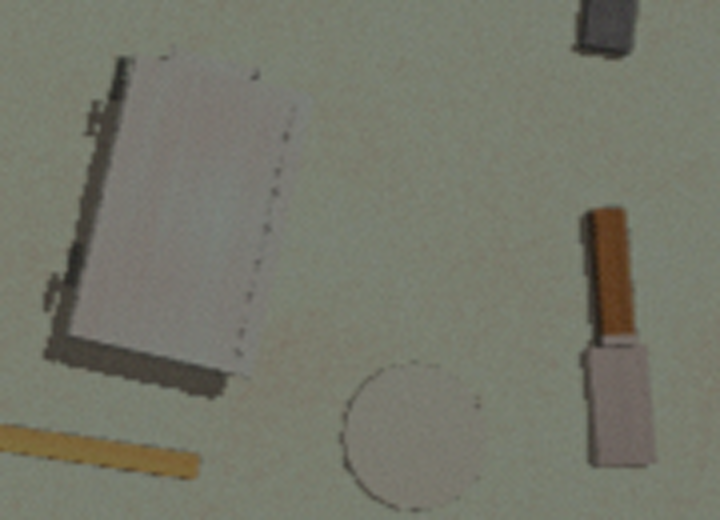

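View pics/sz.png

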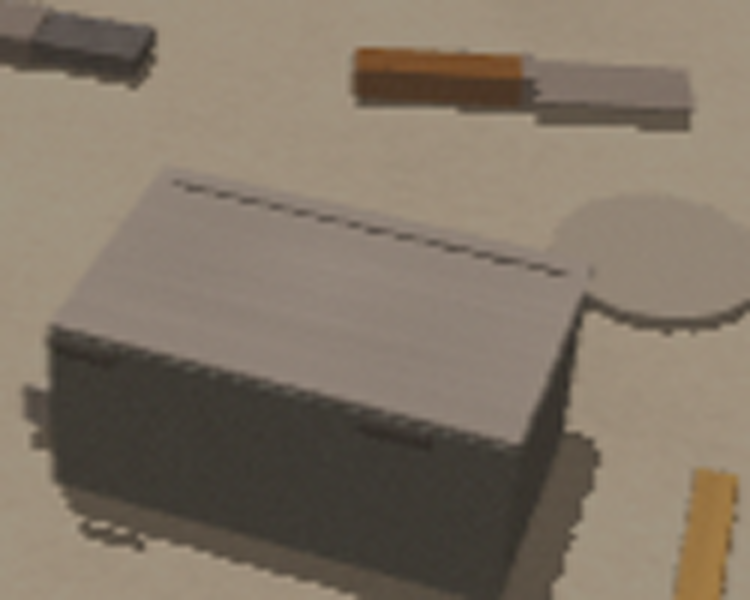

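```bash
cat > fit0.py <<'E'
from h import *
from scipy.optimize import least_squares
T=lambda p:((np.array(p)+.5)/4-.5+[205,155])
S=lambda p:((np.array(p)+.5)/6-.5+[230,145])
ct,cs=cam("top"),cam("side")
fe=[(-105,62,91),(105,62,91),(105,-76,91),(-105,-76,91)]
ft=T([(68,335),(133,58),(308,100),(245,375)]); fs=S([(520,445),(50,325),(170,175),(590,275)])
kn=[(-52.5,13,22),(-52.5,-13,22),(142,22.5,12.5),(142,-22.5,12.5)]
kt=T([(627,208),(593,208),(653,465),(591,465)]); ks=S([(357,72),(357,47),(690,70),(690,108)])
# knife: +X toward robot; Y = left of X => world -y => right in the top picture
def W(p,L):
    c,s=np.cos(p[2]),np.sin(p[2]);L=np.array(L,float);return np.c_[p[0]+c*L[:,0]-s*L[:,1],p[1]+s*L[:,0]+c*L[:,1],L[:,2]]
def go(L,t,s,p0):
    for nm,use in(("both",(1,1)),("top",(1,0)),("side",(0,1))):
        f=lambda p:np.r_[(proj("",W(p,L),ct)-t).ravel()*use[0],(proj("",W(p,L),cs)-s).ravel()*use[1]]
        r=least_squares(f,p0,x_scale=[10,10,.05]);print(nm,r.x.round(3),np.degrees(r.x[2]).round(1),"res",f(r.x).round(1))
go(fe,ft,fs,[514,63,-.18])
go(kn,kt,ks,[470,-267,3.15])
E
python3 fit0.py
```

```text
both [ 5.14728e+02  6.33740e+01 -2.43000e-01] -13.9 res [-1.8  0.1 -1.  -1.2  1.5 -0.8  1.1  1.3  0.1  1.4 -0.7  0.9 -0.5 -1.7
  1.6 -1.9]
top [ 5.1436e+02  6.3250e+01 -2.4100e-01] -13.8 res [-1.7  0.3 -1.  -1.   1.4 -0.8  1.3  1.4  0.   0.  -0.   0.  -0.  -0.
  0.  -0. ]
side [ 5.15034e+02  6.36270e+01 -2.46000e-01] -14.1 res [-0.  -0.  -0.  -0.   0.  -0.   0.   0.  -0.1  1.5 -0.9  0.8 -0.5 -1.7
  1.5 -1.7]
both [ 469.559 -267.054    3.162] 181.1 res [-0.2 -0.3 -0.2 -0.  -0.2 -0.1  0.5  0.4 -0.2 -4.7 -0.6  3.3 -0.   0.2
  0.9  0.8]
top [ 469.491 -267.345    3.155] 180.8 res [ 0.  -0.3  0.  -0.  -0.4 -0.1  0.3  0.4 -0.  -0.  -0.   0.   0.   0.
  0.   0. ]
side [ 469.44  -265.636    3.191] 182.8 res [-0.  -0.  -0.   0.   0.  -0.   0.   0.  -0.3 -4.3 -0.5  3.8 -0.3 -0.2
  1.   0.3]
```

Request:
carry_out([
  [[-0.028, -0.025, -0.003, 0, 0, 0, 1], [-0.028, -0.025, -0.003, 0, 0, 0, 1], [-0.028, -0.025, -0.003, 0, 0, 0, 1], [-0.028, -0.025, -0.003, 0, 0, 0, 1], [-0.028, -0.025, -0.003, 0, 0, 0, 1], [-0.028, -0.025, -0.003, 0, 0, 0, 1], [-0.028, -0.025, -0.003, 0, 0, 0, 1], [-0.028, -0.025, -0.003, 0, 0, 0, 1]],
], newtons=50)

```text
t: 2.77
position: [329.5, 407.9, 229.8]
tool_rot: [[-0.972, 0.234, 0.0], [0.234, 0.972, 0.001], [0.0, 0.001, -1.0]]
ft_force: [2.0, 0.5, 0.9]
width: 0.999
```

Request:
carry_out([
  [[-0.028, -0.025, 0, 0, 0, 0, 1], [-0.028, -0.025, 0, 0, 0, 0, 1], [-0.028, -0.025, 0, 0, 0, 0, 1], [-0.028, -0.025, 0, 0, 0, 0, 1], [-0.028, -0.025, 0, 0, 0, 0, 1], [-0.028, -0.025, 0, 0, 0, 0, 1], [-0.028, -0.025, 0, 0, 0, 0, 1], [-0.01, -0.03, 0, 0, 0, -2, 1]],
])

```text
t: 3.43
position: [483.7, 160.2, 229.8]
tool_rot: [[-0.98, 0.201, 0.002], [0.201, 0.98, -0.0], [-0.002, 0.0, -1.0]]
ft_force: [0.2, -0.1, -0.4]
width: 1.001
```

```bash
python3 - <<'E'
from h import *
s=env.sense();print(s["q"].round(2),s["position"].round(1),s["tool_rot"].round(3).tolist())
E
```

```text
[-0.82  0.13  0.41  1.96 -0.06  1.06  0.98] [483.7 160.2 229.8] [[-0.98, 0.201, 0.002], [0.201, 0.98, -0.0], [-0.002, 0.0, -1.0]]
```

Request:
carry_out([
  [[-0.0055, -0.038, 0, 0, 0, 0, 1], [-0.0055, -0.038, 0, 0, 0, 0, 1], [-0.0055, -0.038, 0, 0, 0, 0, 1], [-0.0055, -0.038, 0, 0, 0, 0, 1], [-0.0055, -0.038, 0, 0, 0, 0, 1], [-0.0055, -0.038, 0, 0, 0, 0, 1], [-0.0055, -0.038, 0, 0, 0, -6, 1], [0, -0.03, 0, 0, 0, -6.5, 1]],
])

```text
t: 4.1
position: [462.8, -132.9, 229.9]
tool_rot: [[-1.0, -0.002, 0.001], [-0.002, 1.0, 0.0], [-0.001, 0.0, -1.0]]
ft_force: [0.6, 0.2, -0.7]
width: 0.999
```

```bash
cat > st.py <<'E'
from h import *
import sys
s=env.sense();R=s["tool_rot"];print(round(s["t"],2),s["q"].round(2),s["position"].round(1),R.round(3).tolist(),"yaz",np.degrees(np.arctan2(R[1,1],R[0,1])).round(1),"F",s["ft_force"].round(1),"T",s["ft_torque"].round(2),s["width"])
E
python3 st.py
```

```text
4.1 [-0.46  0.07  0.65  2.03 -0.05  1.05  1.79] [ 462.8 -132.9  229.9] [[-1.0, -0.002, 0.001], [-0.002, 1.0, 0.0], [-0.001, 0.0, -1.0]] yaz 90.1 F [ 0.6  0.2 -0.7] T [0.06 0.02 0.04] 0.9993406802338333
```

Request:
carry_out([
  [[0.001, -0.033, 0.02, 0, 0, -1, 1], [0.001, -0.033, 0.02, 0, 0, 0, 1], [0.001, -0.033, 0.02, 0, 0, 0, 1], [0.001, -0.033, 0.02, 0, 0, 0, 1], [0, 0, 0, 0, 0, 0, 1]],
])

```text
t: 4.52
position: [458.1, -267.9, 146.6]
tool_rot: [[-1.0, -0.011, -0.004], [-0.011, 1.0, -0.002], [0.004, -0.002, -1.0]]
ft_force: [-2.0, 1.7, -1.0]
width: 0.999
```

```bash
python3 st.py; python3 - <<'E'
from h import *
C=cam("wrist");shot("wrist","w1.png")
for t,z in(("knife",0),("knife_tip",11)):
    for x in tip_of("wrist",t)[:2]: print(t,np.round(x["uv"]),x["score"],onz("",x["uv"],z,C).round(1))
print(proj("",[[469.6-52.5*-1,-267+13,22],[522,-280,22],[328,-289,12.5],[328,-245,12.5]],C).round())
E
```

```text
4.52 [-0.18  0.31  0.71  2.02 -0.25  0.9   2.25] [ 458.1 -267.9  146.6] [[-1.0, -0.011, -0.004], [-0.011, 1.0, -0.002], [0.004, -0.002, -1.0]] yaz 90.6 F [-2.   1.7 -1. ] T [ 0.08  0.1  -0.05] 0.9993511730671395
knife [259. 194.] 0.58 [ 467.8 -267.9    0. ]
knife_tip [258.  61.] 0.55 [ 326.5 -271.    11. ]
[[271. 245.]
 [248. 245.]
 [240.  62.]
 [283.  62.]]
```

View pics/w1.png

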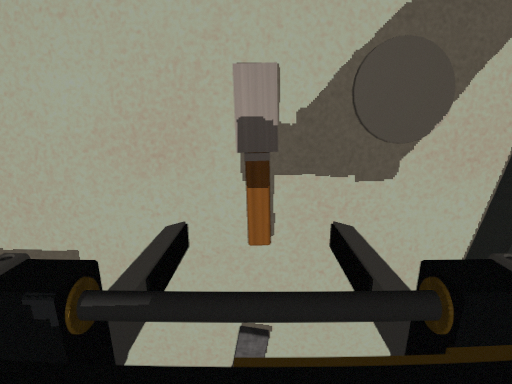

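```bash
python3 - <<'E'
from h import *
C=cam("wrist")
a=onz("",(255,63.5),12.5,C);b=onz("",(259.5,244),22,C);d=a-b
print(a,b,np.hypot(*d[:2]),np.degrees(np.arctan2(d[1],d[0]))%360)
u=d[:2]/np.hypot(*d[:2]);print(b[:2]+52.5*u,b[:2]+64.5*u)
E
```

```text
[ 331.87382634 -268.60822597   12.5       ] [ 525.0128033 -260.8334856   22.       ] 193.29539831133488 182.30517649752983
[ 472.55528813 -262.94514409] [ 460.56499894 -263.42780889]
```

Request:
carry_out([
  [[-0.001, 0.003, 0.035, 0, 0, -1.5, 1], [0, 0, 0.035, 0, 0, 0, 1], [0, 0, 0.035, 0, 0, 0, 1], [0, 0, 0.025, 0, 0, 0, 1], [0, 0, 0.01, 0, 0, 0, 1], [0, 0, 0, 0, 0, 0, 1]],
])

```text
t: 5.17
position: [461.6, -257.9, 8.5]
tool_rot: [[-0.999, -0.045, -0.002], [-0.045, 0.999, 0.001], [0.002, 0.001, -1.0]]
ft_force: [0.7, -0.2, -0.1]
width: 1.001
```

```bash
python3 st.py; python3 - <<'E'
from h import *
shot("wrist","w2.png")
E
```

```text
5.17 [-0.04  0.52  0.54  2.1  -0.45  0.63  2.43] [ 461.6 -257.9    8.5] [[-0.999, -0.045, -0.002], [-0.045, 0.999, 0.001], [0.002, 0.001, -1.0]] yaz 92.6 F [ 0.7 -0.2 -0.1] T [ 0.06  0.01 -0.04] 1.0012270736879325
```

View pics/w2.png

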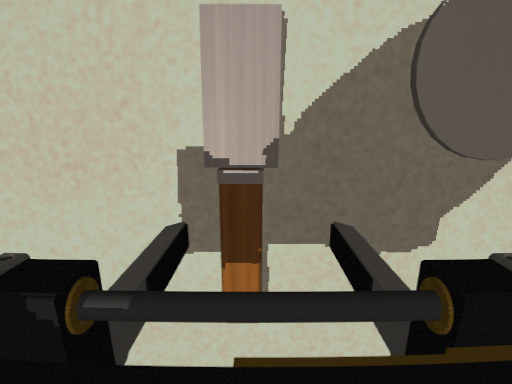

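Request:
carry_out([
  [[0, -0.006, 0.005, 0, 0, 0, 1], [0, 0, 0, 0, 0, 0, 0], [0, 0, 0, 0, 0, 0, 0], [0, 0, 0, 0, 0, 0, 0], [0, 0, 0, 0, 0, 0, 0], [0, 0, 0, 0, 0, 0, 0], [0, 0, 0, 0, 0, 0, 0]],
], newtons=50)

```text
t: 5.8
position: [462.2, -265.3, 4.7]
tool_rot: [[-0.999, -0.043, 0.0], [-0.043, 0.999, -0.0], [-0.0, -0.0, -1.0]]
ft_force: [0.1, -1.1, 0.1]
width: 0.61
```

```bash
python3 st.py; python3 - <<'E'
from h import *
shot("wrist","w3.png")
E
```

```text
5.8 [-0.03  0.53  0.54  2.1  -0.46  0.62  2.45] [ 462.2 -265.3    4.7] [[-0.999, -0.043, 0.0], [-0.043, 0.999, -0.0], [-0.0, -0.0, -1.0]] yaz 92.5 F [ 0.1 -1.1  0.1] T [0.04 0.01 0.03] 0.6104755130237881
```

View pics/w3.png

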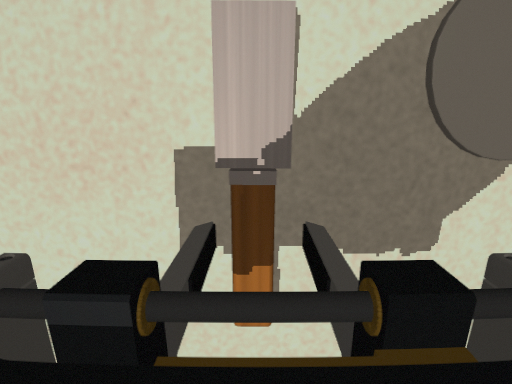

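Gripper is still closing, with the knife handle (about column 253) centred between the fingers.

Request:
carry_out([
  [[0, 0, 0, 0, 0, 0, 0], [0, 0, 0, 0, 0, 0, 0], [0, 0, 0, 0, 0, 0, 0], [0, 0, 0, 0, 0, 0, 0], [0, 0, 0, 0, 0, 0, 0], [0, 0, 0, 0, 0, 0, 0]],
])

```text
t: 6.35
position: [462.1, -265.4, 4.5]
tool_rot: [[-0.999, -0.043, -0.0], [-0.043, 0.999, -0.0], [0.0, -0.0, -1.0]]
ft_force: [0.0, -0.1, -0.6]
width: 0.274
```

```bash
python3 st.py; python3 - <<'E'
from h import *
shot("wrist","w4.png")
E
```

```text
6.35 [-0.03  0.53  0.54  2.1  -0.46  0.62  2.45] [ 462.1 -265.4    4.5] [[-0.999, -0.043, -0.0], [-0.043, 0.999, -0.0], [0.0, -0.0, -1.0]] yaz 92.5 F [ 0.  -0.1 -0.6] T [-0.09  0.02 -0.01] 0.2735286626529633
```

View pics/w4.png

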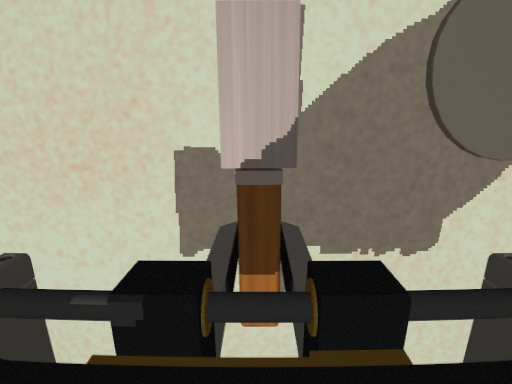

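Request:
carry_out([
  [[0, 0, -0.02, 0, 0, 0, 0], [0, 0, -0.035, 0, 0, 0, 0], [0, 0, -0.035, 0, 0, 0, 0], [0, 0, -0.01, 0, 0, 5, 0], [0, 0, 0, 0, 0, 7, 0], [0, 0, 0, 0, 0, 7, 0], [0, 0, 0, 0, 0, 7, 0], [0, 0, 0, 0, 0, 7, 0]],
])

```text
t: 7.07
position: [462.1, -265.2, 104.6]
tool_rot: [[-0.858, 0.513, 0.0], [0.513, 0.858, 0.0], [-0.0, 0.0, -1.0]]
ft_force: [-0.6, 0.0, -0.6]
width: 0.273
```

Request:
carry_out([
  [[0, 0, 0, 0, 0, 7, 0], [0, 0, 0, 0, 0, 7, 0], [0, 0, 0, 0, 0, 7, 0], [0, 0, 0, 0, 0, 7, 0], [0, 0, 0, 0, 0, 7, 0], [0, 0, 0, 0, 0, 7, 0], [0, 0, 0, 0, 0, 7, 0], [0, 0, 0, 0, 0, 7, 0]],
])

```text
t: 7.73
position: [462.1, -265.1, 104.5]
tool_rot: [[-0.055, 0.998, 0.0], [0.998, 0.055, 0.0], [0.0, 0.0, -1.0]]
ft_force: [1.3, 0.6, -1.0]
width: 0.278
```

```bash
python3 st.py; python3 - <<'E'
from h import *
shot("wrist","w5.png")
E
```

```text
7.73 [-0.41  0.54  1.08  2.06 -0.62  0.9   1.06] [ 462.1 -265.1  104.5] [[-0.055, 0.998, 0.0], [0.998, 0.055, 0.0], [0.0, 0.0, -1.0]] yaz 3.1 F [ 1.3  0.6 -1. ] T [-0.14  0.03 -0.  ] 0.2782308127500903
```

View pics/w5.png

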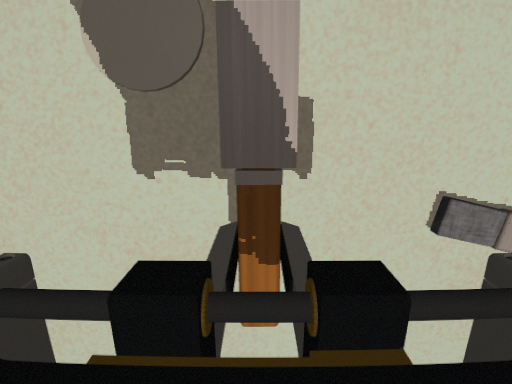

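Request:
carry_out([
  [[0, 0, 0, 0, 0, 7, 0], [0, 0, 0, 0, 0, 7, 0], [0, 0, 0, 0, 0, 3, 0], [0.025, -0.01, 0.01, 0, 0, 0, 0], [0.025, -0.009, 0.01, 0, 0, 0, 0], [0.0235, -0.009, 0.0105, 0, 0, 0, 0], [0, 0, 0, 0, 0, 0, 0], [0, 0, 0, 0, 0, 0, 0]],
])

```text
t: 8.45
position: [451.8, -185.9, 73.5]
tool_rot: [[0.229, 0.973, -0.001], [0.973, -0.229, 0.001], [0.0, -0.001, -1.0]]
ft_force: [-0.1, -0.6, -0.7]
width: 0.268
```

```bash
python3 st.py; python3 - <<'E'
from h import *
a=shot("wrist","w6.png");b=shot("side","s6.png");c=shot("top","t6.png")
cv2.imwrite("pics/s6z.png",cv2.resize(b[110:240,230:400,::-1],None,fx=4,fy=4,interpolation=cv2.INTER_CUBIC))
cv2.imwrite("pics/t6z.png",cv2.resize(c[155:285,205:385,::-1],None,fx=4,fy=4,interpolation=cv2.INTER_CUBIC))
E
```

```text
8.45 [-0.61  0.58  1.15  2.18 -0.73  0.85  0.76] [ 451.8 -185.9   73.5] [[0.229, 0.973, -0.001], [0.973, -0.229, 0.001], [0.0, -0.001, -1.0]] yaz -13.2 F [-0.1 -0.6 -0.7] T [-0.06 -0.01 -0.02] 0.26777142736384374
```

View pics/w6.png

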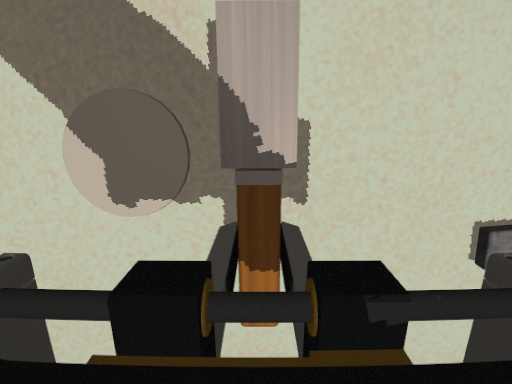

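View pics/s6z.png

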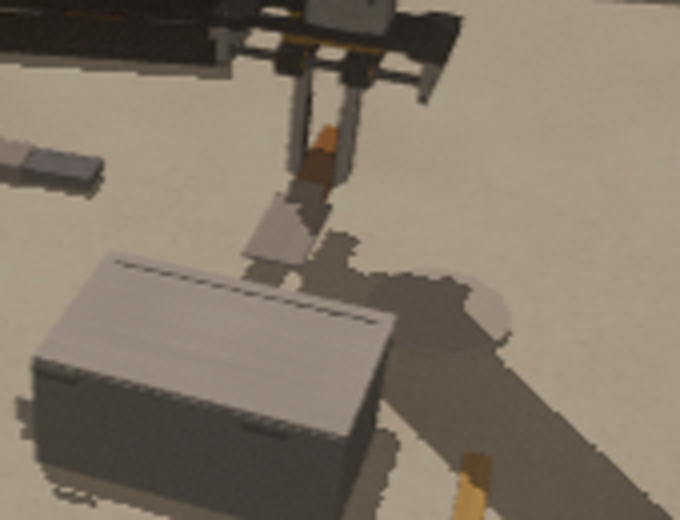

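View pics/t6z.png

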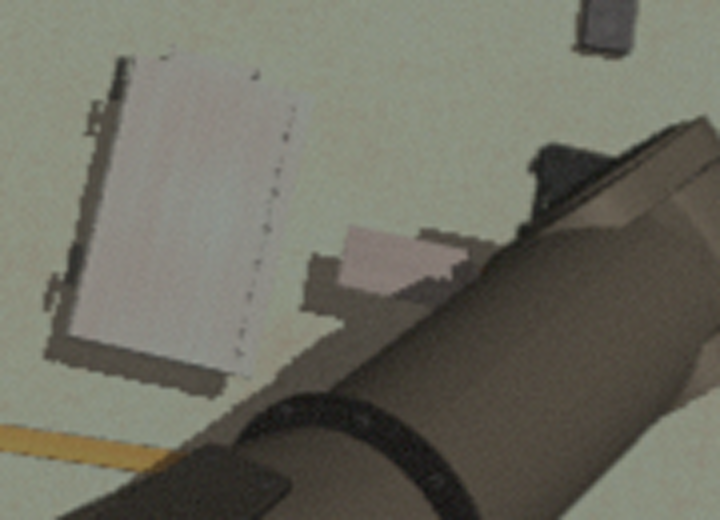

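```bash
cat > fit1.py <<'E'
from h import *
T=lambda p:((np.array(p)+.5)/4-.5+[205,155])
S=lambda p:((np.array(p)+.5)/4-.5+[230,110])
ct,cs=cam("top"),cam("side")
def tri(a,b):
    o1,v1=ray("",a,ct);o2,v2=ray("",b,cs);v1/=np.linalg.norm(v1);v2/=np.linalg.norm(v2)
    A=np.c_[v1,-v2];k=np.linalg.lstsq(A,o2-o1,rcond=None)[0];p,q=o1+k[0]*v1,o2+k[1]*v2;return (p+q)/2,np.linalg.norm(p-q)
c=np.radians(-13.9);ex=np.array([np.cos(c),np.sin(c),0]);ey=np.array([-np.sin(c),np.cos(c),0]);o=np.array([514.7,63.4,0])
for n,a,b in(("tip far",(347,227),(243,255)),("tip near",(337,283),(308,263)),("lip far",(308,100),(113,252)),("lip near",(248,376),(396,316)),("hinge far",(133,58),(36,358)),("hinge near",(68,335),(346,435))):
    p,e=tri(T(a),S(b));d=p-o;print(n,p.round(1),"gap",e.round(1),"feeder XY",(d@ex).round(1),(d@ey).round(1))
E
python3 fit1.py
```

```text
tip far [504.3 -58.6  80.3] gap 0.7 feeder XY 19.2 -120.9
tip near [460.4 -49.7  84.3] gap 5.7 feeder XY -25.6 -122.8
lip far [596.1 -31.2  92.1] gap 0.7 feeder XY 101.7 -72.3
lip near [397.1  16.   91.4] gap 0.6 feeder XY -102.7 -74.3
hinge far [628.3  95.4  90.8] gap 0.2 feeder XY 102.5 58.4
hinge near [428.3 143.7  92. ] gap 0.4 feeder XY -103.2 57.2
```

Request:
carry_out([
  [[0.022, 0, 0, 0, 0, 0.6, 0], [0.02, 0, 0, 0, 0, 0, 0], [0.008, 0, 0, 0, 0, 0, 0], [0.004, 0, 0, 0, 0, 0, 0], [0.004, 0, 0, 0, 0, 0, 0], [0, 0, 0, 0, 0, 0, 0], [0, 0, 0, 0, 0, 0, 0]],
])

```text
t: 9.18
position: [465.9, -131.8, 74.1]
tool_rot: [[0.245, 0.97, 0.0], [0.97, -0.245, -0.0], [-0.0, 0.0, -1.0]]
ft_force: [-0.2, -0.2, -2.1]
width: 0.27
```

```bash
python3 st.py; python3 - <<'E'
from h import *
b=shot("side","s7.png");c=shot("top","t7.png")
cv2.imwrite("pics/s7z.png",cv2.resize(b[110:240,230:400,::-1],None,fx=4,fy=4,interpolation=cv2.INTER_CUBIC))
cv2.imwrite("pics/t7z.png",cv2.resize(c[155:285,205:385,::-1],None,fx=4,fy=4,interpolation=cv2.INTER_CUBIC))
E
```

```text
9.18 [-0.75  0.59  1.17  2.19 -0.75  0.85  0.65] [ 465.9 -131.8   74.1] [[0.245, 0.97, 0.0], [0.97, -0.245, -0.0], [-0.0, 0.0, -1.0]] yaz -14.2 F [-0.2 -0.2 -2.1] T [-0.09  0.07  0.05] 0.26954623327520993
```

View pics/s7z.png

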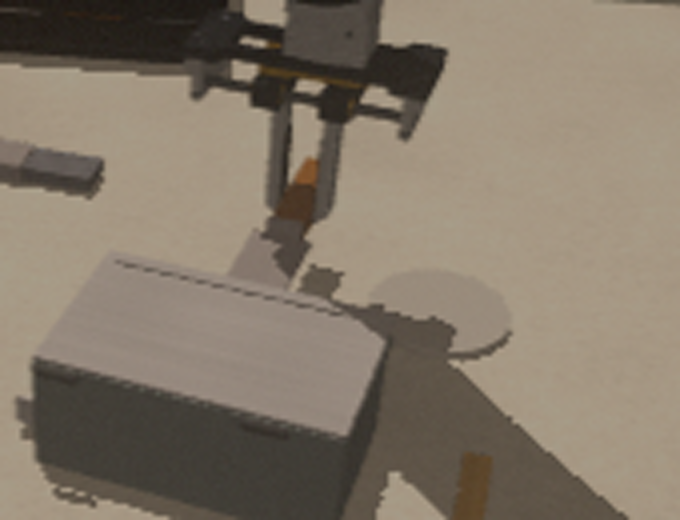

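View pics/t7z.png

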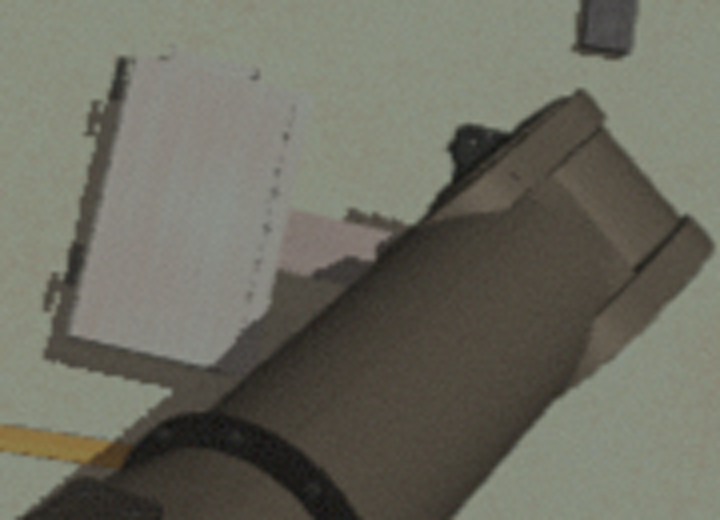

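View pics/s7.png

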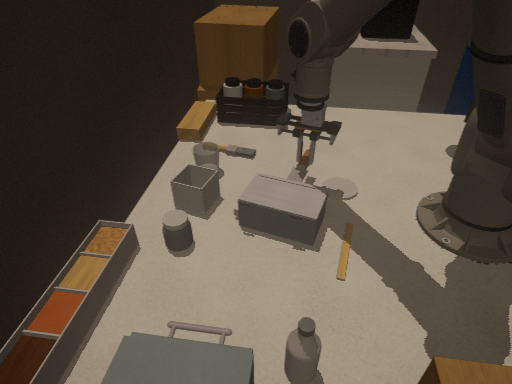

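View pics/t7.png

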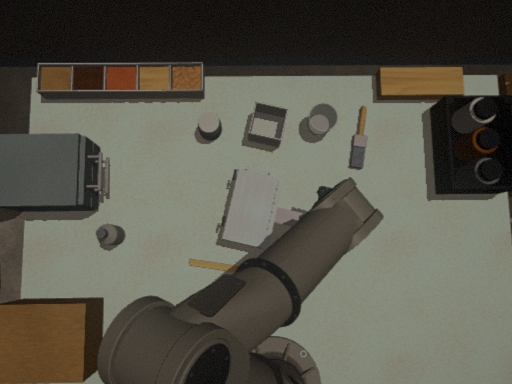

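```bash
python3 - <<'E'
import numpy as np
th=np.r_[0,np.arange(.08,2.11,.09)]
r=129-18*np.clip((th-.15)/.7,0,1)
y=63-r*np.cos(th);z=88+r*np.sin(th)
for i in range(1,len(th)):print(i,th[i].round(2),((y[i]-y[i-1])).round(1),((z[i]-z[i-1])).round(1),y[i].round(),z[i].round())
E
```

```text
1 0.08 0.4 10.3 -66.0 98.0
2 0.17 2.0 11.4 -64.0 110.0
3 0.26 4.7 10.7 -59.0 120.0
4 0.35 5.6 10.0 -53.0 130.0
5 0.44 6.4 9.3 -47.0 140.0
6 0.53 7.1 8.5 -40.0 148.0
7 0.62 7.7 7.7 -32.0 156.0
8 0.71 8.2 6.8 -24.0 163.0
9 0.8 8.7 5.8 -15.0 169.0
10 0.89 8.4 5.7 -7.0 174.0
11 0.98 8.0 5.9 1.0 180.0
12 1.07 8.5 5.2 10.0 185.0
13 1.16 9.0 4.4 19.0 190.0
14 1.25 9.3 3.6 28.0 193.0
15 1.34 9.6 2.7 38.0 196.0
16 1.43 9.8 1.8 47.0 198.0
17 1.52 9.9 1.0 57.0 199.0
18 1.61 10.0 0.1 67.0 199.0
19 1.7 10.0 -0.8 77.0 198.0
20 1.79 9.8 -1.7 87.0 196.0
21 1.88 9.6 -2.6 97.0 194.0
22 1.97 9.4 -3.5 106.0 190.0
23 2.06 9.0 -4.3 115.0 186.0
```

Lift first: 6 mm to contact, then steps 1–7.

Request:
carry_out([
  [[0, 0, -0.006, 0, 0, 0, 0], [0.0005, 0, -0.0105, 0, 0, 0, 0], [0.002, 0, -0.0115, 0, 0, 0, 0], [0.0045, 0, -0.0105, 0, 0, 0, 0], [0.0055, 0, -0.01, 0, 0, 0, 0], [0.0065, 0, -0.0095, 0, 0, 0, 0], [0.007, 0, -0.0085, 0, 0, 0, 0], [0.0075, 0, -0.0075, 0, 0, 0, 0]],
])

```text
t: 9.95
position: [474.0, -99.0, 148.9]
tool_rot: [[0.245, 0.97, 0.0], [0.97, -0.245, -0.0], [-0.0, 0.0, -1.0]]
ft_force: [-0.3, -0.6, -1.6]
width: 0.271
```

```bash
python3 st.py; python3 - <<'E'
from h import *
b=shot("side","s8.png");cv2.imwrite("pics/s8z.png",cv2.resize(b[70:240,210:400,::-1],None,fx=3,fy=3,interpolation=cv2.INTER_CUBIC))
E
```

```text
9.95 [-0.95  0.49  1.33  2.13 -0.58  0.98  0.45] [474.  -99.  148.9] [[0.245, 0.97, 0.0], [0.97, -0.245, -0.0], [-0.0, 0.0, -1.0]] yaz -14.2 F [-0.3 -0.6 -1.6] T [-0.43  0.15  0.02] 0.27133818653049213
```

View pics/s8z.png

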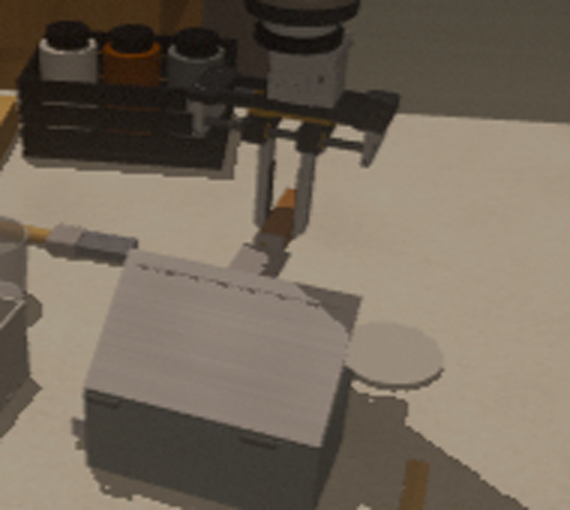

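Request:
carry_out([
  [[0.008, 0, -0.007, 0, 0, 0, 0], [0.0085, 0, -0.006, 0, 0, 0, 0]],
])

```text
t: 10.17
position: [477.8, -83.2, 161.4]
tool_rot: [[0.245, 0.969, -0.0], [0.969, -0.245, -0.0], [-0.0, -0.0, -1.0]]
ft_force: [-0.3, -1.0, -2.0]
width: 0.275
```

```bash
python3 st.py
```

```text
10.17 [-1.01  0.45  1.34  2.11 -0.54  0.99  0.38] [477.8 -83.2 161.4] [[0.245, 0.969, -0.0], [0.969, -0.245, -0.0], [-0.0, -0.0, -1.0]] yaz -14.2 F [-0.3 -1.  -2. ] T [-0.29  0.09  0.04] 0.275020963026835
```

Request:
carry_out([
  [[0.0085, 0, -0.006, 0, 0, 0, 0], [0.008, 0, -0.006, 0, 0, 0, 0], [0.0085, 0, -0.005, 0, 0, 0, 0], [0.009, 0, -0.0045, 0, 0, 0, 0]],
])

```text
t: 10.5
position: [486.3, -49.9, 182.8]
tool_rot: [[0.245, 0.97, -0.0], [0.97, -0.245, 0.0], [0.0, -0.0, -1.0]]
ft_force: [-0.7, 0.2, -2.5]
width: 0.269
```

```bash
python3 st.py
```

```text
10.5 [-1.1   0.4   1.35  2.08 -0.47  1.02  0.25] [486.3 -49.9 182.8] [[0.245, 0.97, -0.0], [0.97, -0.245, 0.0], [0.0, -0.0, -1.0]] yaz -14.2 F [-0.7  0.2 -2.5] T [-0.24  0.08 -0.  ] 0.2692114430783263
```

Request:
carry_out([
  [[0.0095, 0, -0.0035, 0, 0, 0, 0], [0.0095, 0, -0.0025, 0, 0, 0, 0], [0.01, 0, -0.002, 0, 0, 0, 0], [0.01, 0, -0.001, 0, 0, 0, 0]],
])

```text
t: 10.83
position: [496.1, -11.2, 191.7]
tool_rot: [[0.244, 0.97, 0.0], [0.97, -0.244, 0.0], [0.0, -0.0, -1.0]]
ft_force: [-0.2, 0.0, -1.0]
width: 0.275
```

```bash
python3 st.py; python3 - <<'E'
from h import *
b=shot("side","s9.png");cv2.imwrite("pics/s9z.png",cv2.resize(b[70:240,210:400,::-1],None,fx=3,fy=3,interpolation=cv2.INTER_CUBIC))
E
```

```text
10.83 [-1.17  0.41  1.35  2.06 -0.46  1.04  0.16] [496.1 -11.2 191.7] [[0.244, 0.97, 0.0], [0.97, -0.244, 0.0], [0.0, -0.0, -1.0]] yaz -14.1 F [-0.2  0.  -1. ] T [-0.2   0.08 -0.02] 0.275015728524617
```

View pics/s9z.png

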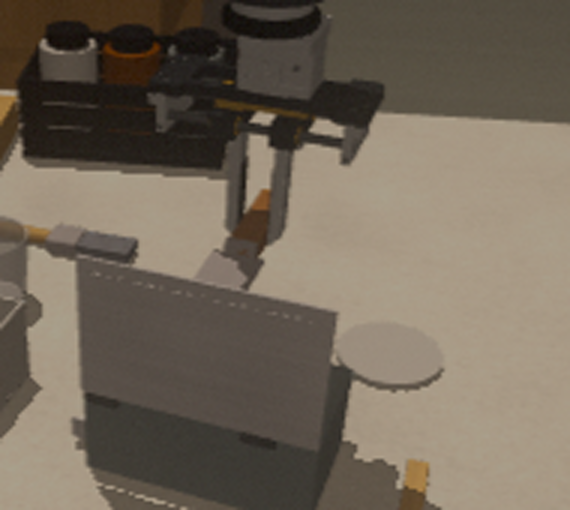

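Nearly upright; the blade is still behind the lip. Continue over the top.

Request:
carry_out([
  [[0.01, 0, 0, 0, 0, 0, 0], [0.01, 0, 0.001, 0, 0, 0, 0], [0.01, 0, 0.0015, 0, 0, 0, 0], [0.0095, 0, 0.0025, 0, 0, 0, 0], [0.0095, 0, 0.0035, 0, 0, 0, 0], [0.009, 0, 0.004, 0, 0, 0, 0]],
])

```text
t: 11.38
position: [510.3, 45.6, 178.5]
tool_rot: [[0.244, 0.97, -0.0], [0.97, -0.244, -0.0], [-0.0, -0.0, -1.0]]
ft_force: [-0.1, -0.1, 0.2]
width: 0.271
```

```bash
python3 st.py; python3 - <<'E'
from h import *
b=shot("side","s10.png");cv2.imwrite("pics/s10z.png",cv2.resize(b[70:270,210:400,::-1],None,fx=3,fy=3,interpolation=cv2.INTER_CUBIC))
E
```

```text
11.38 [-1.21  0.46  1.3   2.04 -0.52  1.04  0.1 ] [510.3  45.6 178.5] [[0.244, 0.97, -0.0], [0.97, -0.244, -0.0], [-0.0, -0.0, -1.0]] yaz -14.1 F [-0.1 -0.1  0.2] T [-0.12  0.12 -0.03] 0.2709100168104488
```

View pics/s10z.png

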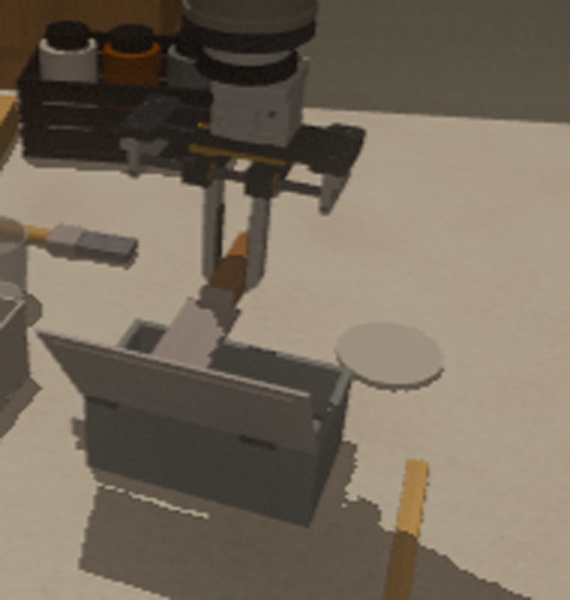

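Request:
carry_out([
  [[-0.01, 0, 0, 0, 0, 0, 0], [-0.03, 0, -0.003, 0, 0, 0, 0], [-0.037, 0, 0, 0, 0, 0, 0], [-0.037, 0, 0, 0, 0, 0, 0], [-0.037, 0, 0, 0, 0, 0, 0], [-0.037, 0, 0, 0, 0, 0, 0], [-0.037, 0, 0, 0, 0, 0, 0]],
])

```text
t: 12.02
position: [454.0, -175.8, 182.1]
tool_rot: [[0.244, 0.97, 0.0], [0.97, -0.244, 0.0], [0.0, 0.0, -1.0]]
ft_force: [0.4, 0.3, -1.3]
width: 0.273
```

```bash
python3 st.py; python3 - <<'E'
from h import *
b=shot("side","s11.png");cv2.imwrite("pics/s11z.png",cv2.resize(b[70:270,210:400,::-1],None,fx=3,fy=3,interpolation=cv2.INTER_CUBIC))
E
```

```text
12.02 [-0.81  0.34  1.28  2.09 -0.39  0.99  0.43] [ 454.  -175.8  182.1] [[0.244, 0.97, 0.0], [0.97, -0.244, 0.0], [0.0, 0.0, -1.0]] yaz -14.1 F [ 0.4  0.3 -1.3] T [-0.1   0.05  0.  ] 0.27277479193629445
```

View pics/s11z.png

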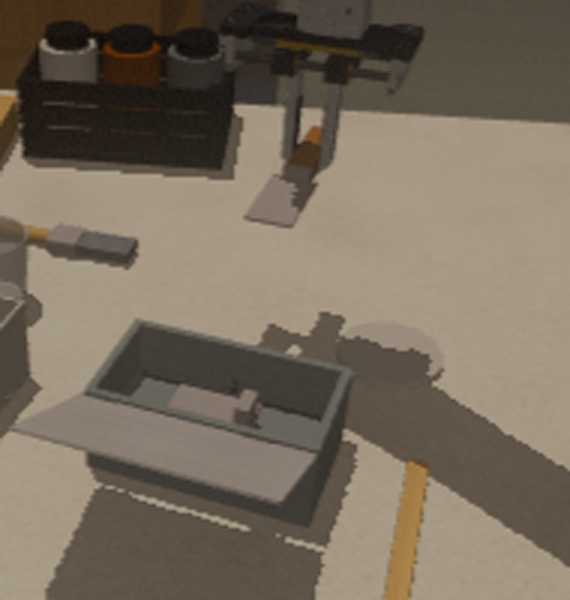

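Request:
carry_out([
  [[-0.035, 0, 0.015, 0, 0, 0, 0], [-0.035, 0, 0.02, 0, 0, 0, 0], [-0.005, 0, 0.035, 0, 0, 0, 0], [0, 0, 0.035, 0, 0, 0, 0], [0, 0, 0.035, 0, 0, 0, 0], [0, 0, 0.02, 0, 0, 0, 0], [0, 0, 0, 0, 0, 0, 0]],
])

```text
t: 12.65
position: [437.9, -234.3, 25.6]
tool_rot: [[0.245, 0.969, -0.005], [0.969, -0.245, 0.0], [-0.001, -0.005, -1.0]]
ft_force: [-1.1, 1.0, -1.3]
width: 0.271
```

```bash
python3 st.py
```

```text
12.65 [-0.33  0.57  0.89  2.18 -0.69  0.71  0.79] [ 437.9 -234.3   25.6] [[0.245, 0.969, -0.005], [0.969, -0.245, 0.0], [-0.001, -0.005, -1.0]] yaz -14.2 F [-1.1  1.  -1.3] T [-0.07  0.13  0.06] 0.2709357281566446
```

Request:
carry_out([
  [[0, 0, 0.01, 0, 0, 0, 0], [0, 0, 0.006, 0, 0, 0, 0], [0, 0, 0.003, 0, 0, 0, 0], [0, 0, 0, 0, 0, 0, 0]],
])

```text
t: 12.98
position: [441.0, -234.3, 9.9]
tool_rot: [[0.243, 0.97, 0.001], [0.97, -0.243, -0.001], [-0.0, 0.001, -1.0]]
ft_force: [-0.4, 0.0, -1.2]
width: 0.274
```

```bash
python3 st.py
```

```text
12.98 [-0.3   0.59  0.85  2.18 -0.73  0.68  0.81] [ 441.  -234.3    9.9] [[0.243, 0.97, 0.001], [0.97, -0.243, -0.001], [-0.0, 0.001, -1.0]] yaz -14.1 F [-0.4  0.  -1.2] T [-0.07  0.1  -0.01] 0.2743527946856866
```

Request:
carry_out([
  [[0, 0, 0.003, 0, 0, 0, 0], [0, 0, 0.0015, 0, 0, 0, 0], [0, 0, 0, 0, 0, 0, 0]],
])

```text
t: 13.23
position: [440.8, -234.1, 5.2]
tool_rot: [[0.243, 0.97, 0.001], [0.97, -0.243, -0.0], [-0.0, 0.001, -1.0]]
ft_force: [-1.0, -0.1, -1.5]
width: 0.275
```

```bash
python3 st.py
```

```text
13.23 [-0.3   0.6   0.84  2.18 -0.74  0.67  0.82] [ 440.8 -234.1    5.2] [[0.243, 0.97, 0.001], [0.97, -0.243, -0.0], [-0.0, 0.001, -1.0]] yaz -14.1 F [-1.  -0.1 -1.5] T [-0.08  0.1  -0.04] 0.2748543220003128
```

Request:
carry_out([
  [[0, 0, 0, 0, 0, 0, 0.7], [0, 0, 0, 0, 0, 0, 0.7], [0, 0, 0, 0, 0, 0, 0.7], [0, 0, 0, 0, 0, 0, 0.7], [0, 0, 0, 0, 0, 0, 0.7], [0, 0, 0, 0, 0, 0, 0.7]],
])

```text
t: 13.73
position: [440.6, -234.3, 5.1]
tool_rot: [[0.244, 0.97, 0.0], [0.97, -0.244, -0.0], [-0.0, 0.0, -1.0]]
ft_force: [-0.6, -0.1, 0.9]
width: 0.661
```

Request:
carry_out([
  [[0, 0, -0.02, 0, 0, 0, 0.7], [0, 0, -0.035, 0, 0, 0, 0.7], [0, 0, -0.035, 0, 0, 0, 0.7], [0, 0, -0.035, 0, 0, 0, 0.7], [0, 0, -0.035, 0, 0, 0, 0.7], [0, 0, -0.02, 0, 0, 0, 0.7]],
])

```text
t: 14.23
position: [440.8, -235.1, 188.0]
tool_rot: [[0.245, 0.97, 0.002], [0.97, -0.245, -0.001], [-0.0, 0.002, -1.0]]
ft_force: [0.5, 0.0, 0.7]
width: 0.701
```

```bash
python3 st.py; python3 - <<'E'
from h import *
shot("wrist","w12.png");c=shot("top","t12.png")
b=shot("side","s12.png");cv2.imwrite("pics/s12z.png",cv2.resize(b[70:270,210:400,::-1],None,fx=3,fy=3,interpolation=cv2.INTER_CUBIC))
for t in("tab","half_mark"):
    for n in("side","top"): print(n,t,[(np.round(x["uv"]).tolist(),round(x["score"],2),onz(n,x["uv"],73 if t=="tab" else 51).round(1)) for x in tip_of(n,t)[:2]])
E
```

```text
14.23 [-0.64  0.34  1.24  2.06 -0.38  1.    0.54] [ 440.8 -235.1  188. ] [[0.245, 0.97, 0.002], [0.97, -0.245, -0.001], [-0.0, 0.002, -1.0]] yaz -14.2 F [0.5 0.  0.7] T [-0.08  0.07  0.01] 0.7010930650504323
side tab [([292.0, 201.0], 0.48, array([491.9,  60.3,  73. ]))]
top tab [([251.0, 216.0], 0.89, array([493.6,  57.8,  73. ]))]
side half_mark [([284.0, 208.0], 0.69, array([511.3,  64.1,  51. ])), ([278.0, 210.0], 0.45, array([526.6,  76.5,  51. ]))]
top half_mark [([249.0, 210.0], 0.96, array([513.4,  62.9,  51. ])), ([247.0, 210.0], 0.67, array([510.8,  69.2,  51. ]))]
```

View pics/s12z.png

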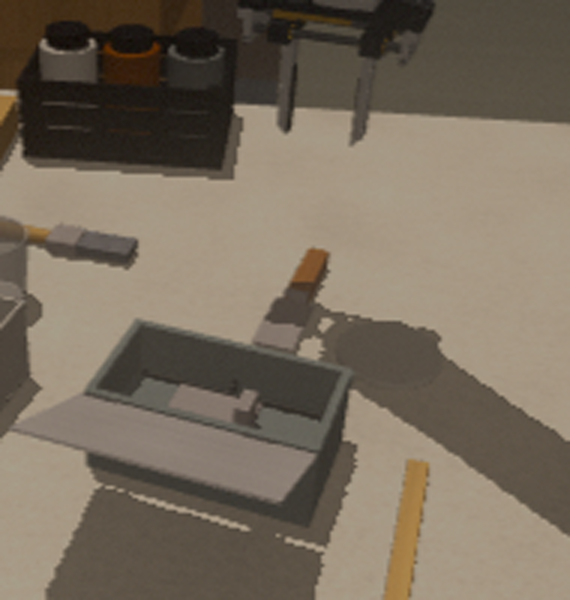

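View pics/w12.png

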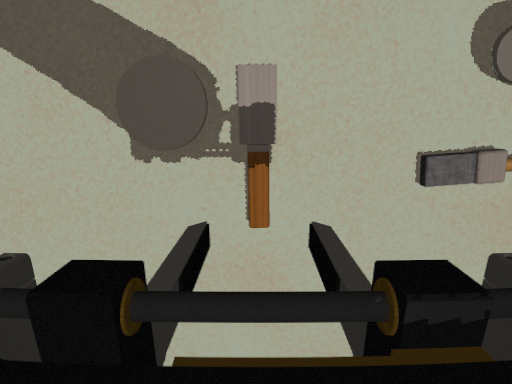

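View pics/t12.png

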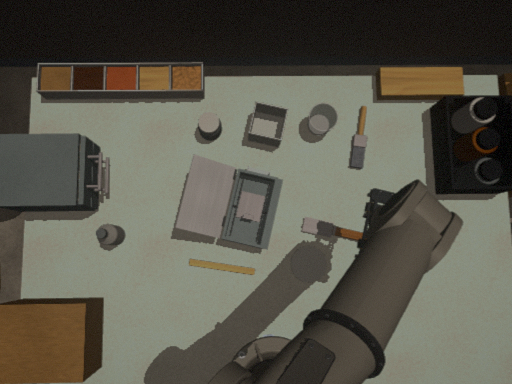

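Request:
carry_out([
  [[0.038, -0.003, 0, 0, 0, 0, 0.6], [0.038, -0.003, 0, 0, 0, 0, 0.6], [0.038, -0.003, 0, 0, 0, 0, 0.6], [0.038, -0.003, 0, 0, 0, 0, 0.6], [0.038, -0.003, 0, 0, 0, 0, 0.6], [0.038, -0.003, 0, 0, 0, 0, 0.6], [0.034, -0.003, 0, 0, 0, 0, 0.6], [0.01, -0.003, 0, 0, 0, 0, 0.6]],
])

```text
t: 15.25
position: [483.7, 38.3, 184.1]
tool_rot: [[0.239, 0.971, -0.001], [0.971, -0.239, -0.002], [-0.002, -0.0, -1.0]]
ft_force: [1.2, 0.8, 0.0]
width: 0.597
```

Request:
carry_out([
  [[0, 0, 0, 0, 0, 0, 0.6], [0, 0, 0, 0, 0, 0, 0.6]],
])

```text
t: 15.42
position: [482.9, 33.0, 184.5]
tool_rot: [[0.243, 0.97, -0.001], [0.97, -0.243, -0.002], [-0.002, -0.0, -1.0]]
ft_force: [0.1, -0.2, -0.0]
width: 0.601
```

```bash
python3 st.py; python3 - <<'E'
from h import *
C=cam("wrist");shot("wrist","w13.png")
for t,z in(("tab",73),("half_mark",51)):
    print(t,[(np.round(x["uv"]).tolist(),round(x["score"],2),onz("",x["uv"],z,C).round(1)) for x in tip_of("wrist",t)[:2]])
E
```

```text
15.42 [-1.27  0.34  1.3   2.09 -0.39  1.   -0.  ] [482.9  33.  184.5] [[0.243, 0.97, -0.001], [0.97, -0.243, -0.002], [-0.002, -0.0, -1.0]] yaz -14.1 F [ 0.1 -0.2 -0. ] T [-0.11  0.11  0.03] 0.6006360637343211
tab [([257.0, 158.0], 0.67, array([491.8,  68.9,  73. ])), ([281.0, 231.0], 0.58, array([497.6, -12.6,  73. ]))]
half_mark [([281.0, 158.0], 0.72, array([516.4,  60.1,  51. ]))]
```

View pics/w13.png

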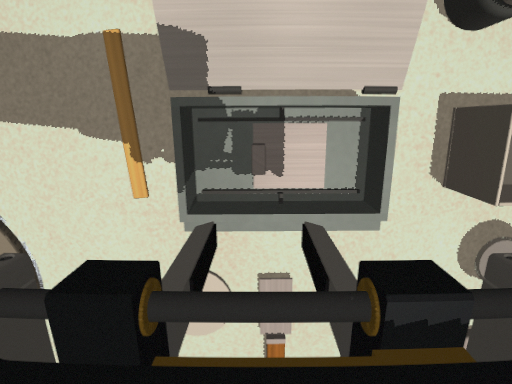

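```bash
python3 - <<'E'
from h import *
C=cam("wrist")
im=cv2.imread("pics/w13.png");cv2.imwrite("pics/w13z.png",np.clip(cv2.resize(im[85:240,160:410],None,fx=3,fy=3,interpolation=cv2.INTER_CUBIC).astype(int)*2,0,255).astype(np.uint8))
c=np.radians(-13.9);o=np.array([514.7,63.4,0])
ex=np.array([np.cos(c),np.sin(c),0]);ey=np.array([-np.sin(c),np.cos(c),0])
P=lambda x,y,z:o+x*ex+y*ey+[0,0,z]
for n,q in dict(ribA=(0,46,51),ribB=(0,-46,51),tab=(-25,0,73),t1=(-32,15,73),t2=(-18,-15,73),c1=(-105,60,88),c2=(105,60,88),c3=(105,-60,88),c4=(-105,-60,88)).items():
    u=proj("",P(*q),C)[0];print(n,u.round(1),((u-[160,85])*3).round())
E
```

```text
ribA [279.  110.5] [357.  76.]
ribB [278.1 196.1] [354. 333.]
tab [255.1 157.3] [285. 217.]
t1 [247.9 142.2] [264. 172.]
t2 [262.1 172. ] [306. 261.]
c1 [166.5  94.2] [20. 27.]
c2 [396.4  93.4] [709.  25.]
c3 [383.8 218. ] [671. 399.]
c4 [176.2 219.3] [ 49. 403.]
```

View pics/w13z.png

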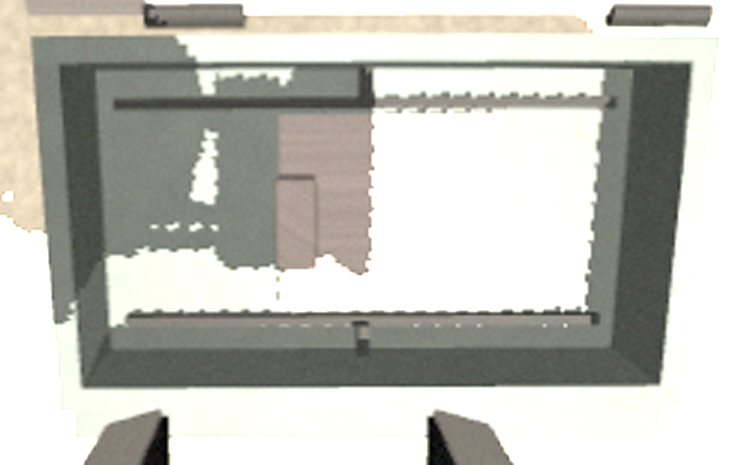

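Request:
carry_out([
  [[0.02, 0, 0.005, 0, 0, 0, 0.6], [0.017, 0, 0.02, 0, 0, 0, 0.6], [0, 0, 0.03, 0, 0, 0, 0.6], [0, 0, 0.03, 0, 0, 0, 0.6], [0, 0, 0, 0, 0, 0, 0.6], [0, 0, 0, 0, 0, 0, 0.6]],
])

```text
t: 16.07
position: [491.8, 67.4, 100.0]
tool_rot: [[0.247, 0.969, -0.002], [0.969, -0.247, -0.002], [-0.002, -0.001, -1.0]]
ft_force: [0.5, -0.7, 0.5]
width: 0.599
```

```bash
python3 st.py; python3 - <<'E'
from h import *
C=cam("wrist");shot("wrist","w14.png")
b=shot("side","s14.png");cv2.imwrite("pics/s14z.png",cv2.resize(b[70:270,210:400,::-1],None,fx=3,fy=3,interpolation=cv2.INTER_CUBIC))
E
```

```text
16.07 [-1.12  0.48  1.09  2.14 -0.57  0.85  0.07] [491.8  67.4 100. ] [[0.247, 0.969, -0.002], [0.969, -0.247, -0.002], [-0.002, -0.001, -1.0]] yaz -14.3 F [ 0.5 -0.7  0.5] T [-0.06  0.09  0.02] 0.5985986312135722
```

View pics/w14.png

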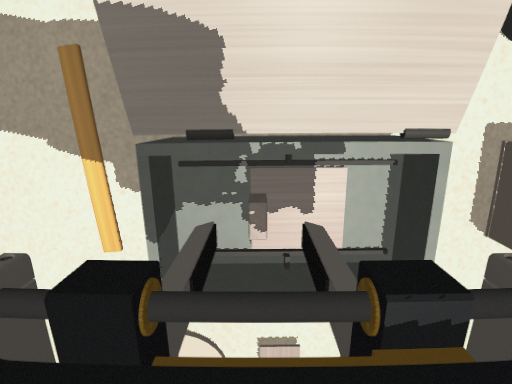

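View pics/s14z.png

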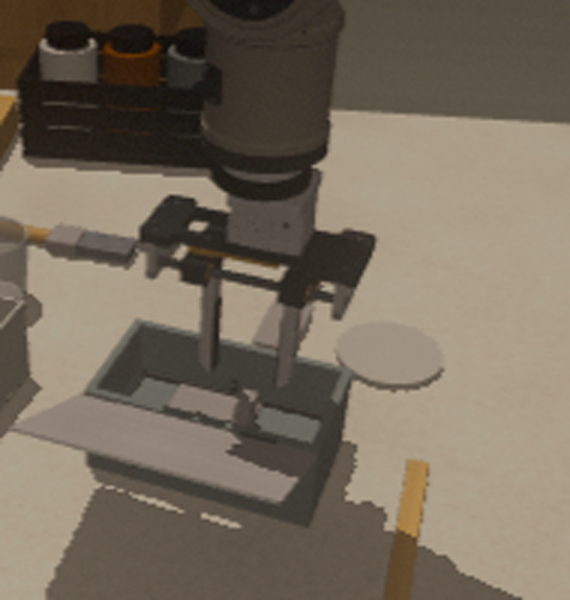

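Request:
carry_out([
  [[0.0015, 0, 0.025, 0, 0, 0, 0.6], [0, 0, 0.02, 0, 0, 0, 0.6], [0, 0, 0.005, 0, 0, 0, 0.6], [0, 0, 0, 0, 0, 0, 0.6]],
])

```text
t: 16.5
position: [492.9, 70.5, 50.6]
tool_rot: [[0.244, 0.97, 0.0], [0.97, -0.244, -0.0], [-0.0, 0.0, -1.0]]
ft_force: [-0.1, -0.2, 0.8]
width: 0.6
```

```bash
python3 st.py
```

```text
16.5 [-1.03  0.55  0.97  2.17 -0.67  0.76  0.14] [492.9  70.5  50.6] [[0.244, 0.97, 0.0], [0.97, -0.244, -0.0], [-0.0, 0.0, -1.0]] yaz -14.1 F [-0.1 -0.2  0.8] T [-0.1   0.06 -0.05] 0.5997913926350965
```

Request:
carry_out([
  [[0, 0, 0, 0, 0, 0, 0], [0, 0, 0, 0, 0, 0, 0], [0, 0, 0, 0, 0, 0, 0], [0, 0, 0, 0, 0, 0, 0], [0, 0, 0, 0, 0, 0, 0], [0, 0, 0, 0, 0, 0, 0], [0, 0, 0, 0, 0, 0, 0], [0, 0, 0, 0, 0, 0, 0]],
], newtons=40)

```text
t: 17.17
position: [492.6, 70.9, 50.1]
tool_rot: [[0.244, 0.97, -0.0], [0.97, -0.244, -0.0], [-0.0, -0.0, -1.0]]
ft_force: [-2.5, 1.0, 5.6]
width: 0.144
```

Request:
carry_out([
  [[0, 0, 0, 0, 0, 0, 0], [0, 0, 0, 0, 0, 0, 0], [0, 0, 0, 0, 0, 0, 0], [0, 0, 0, 0, 0, 0, 0]],
])

```text
t: 17.5
position: [492.5, 70.9, 50.1]
tool_rot: [[0.244, 0.97, -0.0], [0.97, -0.244, -0.0], [-0.0, -0.0, -1.0]]
ft_force: [-2.5, 0.8, 6.3]
width: 0.145
```

```bash
python3 st.py; python3 - <<'E'
from h import *
shot("wrist","w15.png")
b=shot("side","s15.png");cv2.imwrite("pics/s15z.png",cv2.resize(b[70:270,210:400,::-1],None,fx=3,fy=3,interpolation=cv2.INTER_CUBIC))
E
```

```text
17.5 [-1.03  0.55  0.97  2.17 -0.67  0.76  0.14] [492.5  70.9  50.1] [[0.244, 0.97, -0.0], [0.97, -0.244, -0.0], [-0.0, -0.0, -1.0]] yaz -14.1 F [-2.5  0.8  6.3] T [0.21 0.74 0.11] 0.14482481117888044
```

View pics/w15.png

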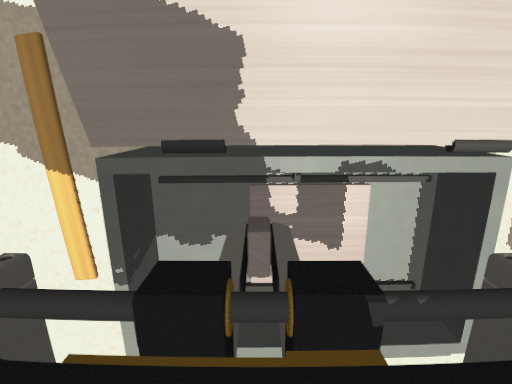

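View pics/s15z.png

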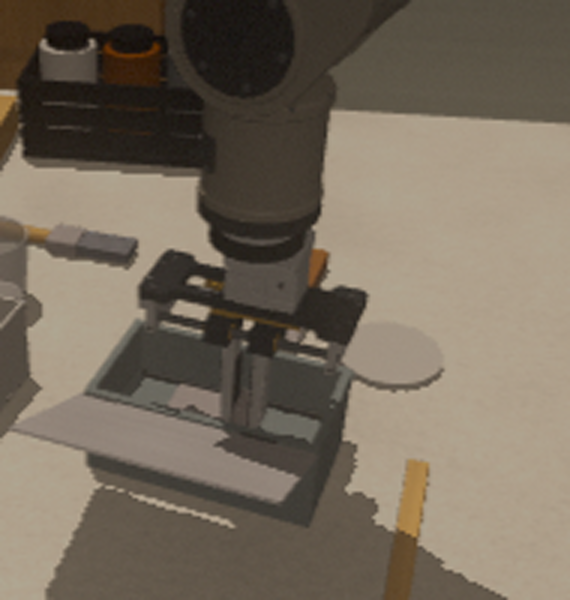

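Request:
carry_out([
  [[0, 0.005, 0, 0, 0, 0, 0], [0, 0.006, 0, 0, 0, 0, 0], [0, 0.006, 0, 0, 0, 0, 0], [0, 0.005, 0, 0, 0, 0, 0], [0, 0.002, 0, 0, 0, 0, 0], [0, 0, 0, 0, 0, 0, 0], [0, 0, 0, 0, 0, 0, 0]],
])

```text
t: 18.18
position: [515.3, 65.3, 50.1]
tool_rot: [[0.244, 0.97, -0.002], [0.97, -0.244, 0.001], [0.0, -0.002, -1.0]]
ft_force: [-7.3, 3.1, 13.5]
width: 0.144
```

```bash
python3 st.py; python3 - <<'E'
from h import *
C=cam("wrist");a=shot("wrist","w16.png")
cv2.imwrite("pics/w16z.png",np.clip(cv2.resize(a[140:310,170:370,::-1],None,fx=3,fy=3,interpolation=cv2.INTER_CUBIC).astype(int)*1.5,0,255).astype(np.uint8))
for dx in(0,2.5):
  c=np.radians(-13.9);o=np.array([514.7,63.4,0])+dx*np.array([.97,-.24,0])
  ex=np.array([np.cos(c),np.sin(c),0]);ey=np.array([-np.sin(c),np.cos(c),0])
  s=env.sense()["position"]-o;print(dx,"TCP feeder",s@ex,s@ey)
  for n,q in dict(ribA=(0,46,51),ribB=(0,-46,51),tab=(0,0,73)).items():
    u=proj("",o+q[0]*ex+q[1]*ey+[0,0,q[2]],C)[0];print(n,u.round(1),((u-[170,140])*3).round())
E
```

```text
18.18 [-0.98  0.58  0.95  2.12 -0.68  0.79  0.16] [515.3  65.3  50.1] [[0.244, 0.97, -0.002], [0.97, -0.244, 0.001], [0.0, -0.002, -1.0]] yaz -14.1 F [-7.3  3.1 13.5] T [0.69 1.87 0.08] 0.14429928783204987
0 TCP feeder 0.08803034879852949 2.0513613037597365
ribA [255.7 169.6] [257.  89.]
ribB [256.5 299.2] [259. 478.]
tab [255.7 253.1] [257. 339.]
2.5 TCP feeder -2.4100939445148977 2.051238189699299
ribA [259.7 169.6] [269.  89.]
ribB [260.  299.2] [270. 478.]
tab [260.  253.1] [270. 339.]
```

View pics/w16z.png

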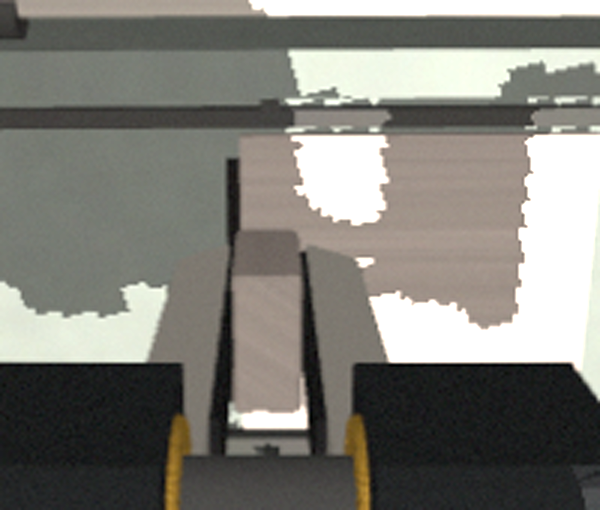

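Request:
carry_out([
  [[0, 0.001, 0, 0, 0, 0, 0], [0, 0, 0, 0, 0, 0, 0], [0, 0, 0, 0, 0, 0, 0], [0, 0, 0, 0, 0, 0, 0], [0, 0, 0, 0, 0, 0, 0], [0, 0, 0, 0, 0, 0, 0]],
])

```text
t: 18.73
position: [516.1, 65.1, 50.1]
tool_rot: [[0.243, 0.97, -0.002], [0.97, -0.243, 0.001], [0.0, -0.002, -1.0]]
ft_force: [-7.2, 3.3, 12.7]
width: 0.143
```

```bash
python3 st.py; python3 - <<'E'
from h import *
a=shot("wrist","w17.png")
cv2.imwrite("pics/w17z.png",np.clip(cv2.resize(a[140:310,170:370,::-1],None,fx=3,fy=3,interpolation=cv2.INTER_CUBIC).astype(int)*1.5,0,255).astype(np.uint8))
b=shot("side","s17.png");cv2.imwrite("pics/s17z.png",cv2.resize(b[70:270,210:400,::-1],None,fx=3,fy=3,interpolation=cv2.INTER_CUBIC))
E
python3 st.py
```

```text
18.73 [-0.98  0.58  0.95  2.12 -0.68  0.79  0.16] [516.1  65.1  50.1] [[0.243, 0.97, -0.002], [0.97, -0.243, 0.001], [0.0, -0.002, -1.0]] yaz -14.1 F [-7.2  3.3 12.7] T [0.6  1.95 0.04] 0.1432039026899329
18.83 [-0.98  0.58  0.95  2.12 -0.68  0.79  0.16] [516.1  65.1  50.1] [[0.243, 0.97, -0.002], [0.97, -0.243, 0.001], [0.0, -0.002, -1.0]] yaz -14.1 F [-7.3  2.7 13.5] T [0.63 1.95 0.08] 0.14923717494625732
```

View pics/w17z.png

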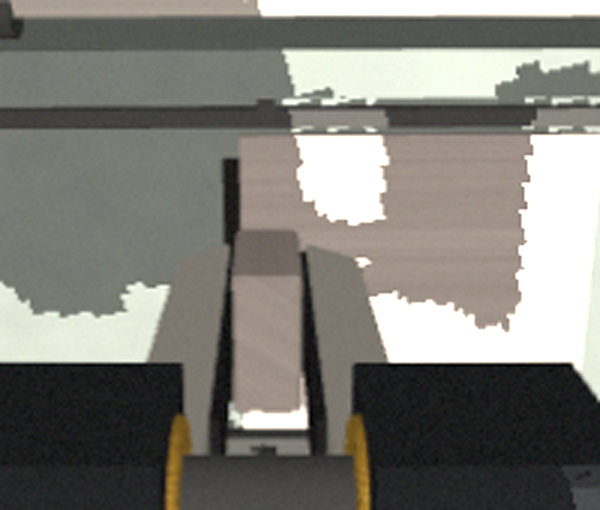

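View pics/s17z.png

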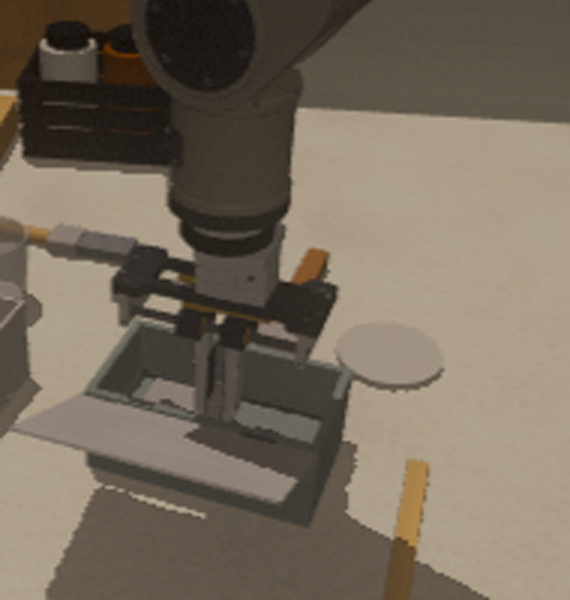

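```bash
python3 -c "
from h import *
print(workorder.job_done())"
```

```text
the job is handed in; nothing more can be done
None
```

I opened the cover with the knife blade under its lip and swung it right back on to its stop. I then laid the knife flat beside the feeder and let it go. The job is handed in with the gripper holding the gate at half travel, at about 19 s of the 64 s.

- **Gate position:** in the last wrist picture the tab is level with both ribs to about 1 mm. The gripper had moved it about 24.5 mm from closed.
- **Grip:** 40 N is commanded, and the measured opening matches the 14 mm tab.
- **Cover, knife and other things:** in the last side picture the cover lies back and the knife lies where I left it. The other things in that crop have not visibly moved; I did not measure them.
- **Force disagreement:** the wrist force along the slide read about 8 N, where about 9 N was expected at half travel. Taken alone that would put the gate near 21 mm, which is still within tolerance. There is also an unexplained steady vertical force of about 13 N.
- **Joint near its limit:** the third joint reached about 1.35 rad while the cover was being opened, just inside its 1.37 limit.

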